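# Close and lock the pressure filter

### The job

Close the hinged lid of the steel pressure filter pot fully, and only then turn its lock ring by the upright peg until the peg is in line with the tooth on the pot's fixed tongue, the locked mark. Leave the bottles and other ware around it standing where they are.

Things in the scene. Friction and masses are not known exactly. Their poses are not given: they have to be found in the camera images.
- pot: fixed steel pressure filter pot, a cylinder on a 170 mm round foot. Origin: centre of its underside, on the table; z up. x points from its axis to the lid's hinge post, away from the robot (within 25 deg). A fixed tongue (12 mm wide, top 92 mm above the table) sticks out to 165 mm from the pot's axis, 120 deg counter-clockwise from x seen from above (towards the robot's left), and ends in an upright tooth
- mark_tooth (a point): locked mark: centre of the top of the upright tooth at the end of the fixed tongue, 160 mm from the pot's axis, 116 mm above the table. Tooth 10 x 12 mm, 24 mm tall
- lid (a joint): lid hinge, rad: 0 = closed and level, grows as it opens, at most 1.4. Level axis along the pot's y. The stiff hinge stays where it is left; a push of about 2 to 7 N on lid_press moves it; it stops firmly at 0
- lid_hinge (a point): a point on the lid's hinge line: 98 mm along the pot's x axis from the pot's axis, 130 mm above the table
- lid_press (a point): place to press on the lid's upper (outer) face, 30 mm past the lid's centre, 128 mm from the hinge line; closed, it is 136 mm above the table, 12 mm above the ring's claws. The lid is a 104 mm round steel plate with a flat-topped raised middle 92 mm wide. Open, it leans up from the hinge with its free edge towards the robot and its outer face up and away from the robot
- ring (a joint): captive lock ring, rad, about the pot's vertical axis, counter-clockwise positive seen from above: 0 = locked (peg in line with the tooth). It starts positive and is turned clockwise to lock. It can run past the mark to -0.40, and back to +1.35. Friction holds it where it is left; turning takes about 2 N at the peg
- ring_axis (a point): centre of the lock ring, on the pot's axis, 108 mm above the table. Ring of grey aluminium, 150 mm outside, 22 mm high (97 to 119 mm above the table), with three claws pointing in over the lid's rim
- peg_top (a point): centre of the top of the ring's handle: an upright round steel peg, 20 mm diameter, 50 mm tall, top 165 mm above the table, 115 mm from the ring's axis, standing on a flat arm (24 mm wide, top 115 mm above the table) that sticks out of the ring to 128 mm
- bottle_amber: loose amber bottle with white cap, 66 mm across, 190 mm tall; bystander. Origin: centre of its underside, z up
- bottle_clear: loose clear bottle with white cap, 72 mm across, 200 mm tall; bystander. Origin: centre of its underside, z up
- jar: loose amber jar, 72 mm across, 85 mm tall; bystander. Origin: centre of its underside, z up
- beaker: loose clear open beaker, 72 mm across, 100 mm tall; bystander. Origin: centre of its underside, z up
- funnel: loose blue plastic funnel standing mouth down, 110 mm across, 100 mm tall; bystander. Origin: centre of its underside, z up
- bottle_green: loose green bottle with white cap, 70 mm across, 190 mm tall; bystander. Origin: centre of its underside, z up

How it is judged:
On the way, in this order (a step that is already met when the one before it is completed fails the run):
1. the lid is fully closed, the ring not yet at its mark (value of joint lid below 0.06 rad and value of joint ring above 0.3 rad), for 0.2 s.
2. with the lid closed, the ring is turned to the locked mark (value of joint ring between -0.12 and 0.12 rad and value of joint lid below 0.06 rad), for 0.2 s.
At the end, for the whole second after the job is handed in: The lid is closed (within 0.06 rad), the lock ring's peg is within 0.12 rad of the tooth and the ring is at rest (all of step 2 and velocity of joint ring between -0.05 and 0.05 rad/s); the robot touches nothing.
It fails at once if a bystanding bottle, jar, beaker or funnel is knocked over (angle between any of bottle_amber, bottle_clear, jar, beaker, funnel, bottle_green's own z axis and vertical above 0.5 rad).
It fails at once if a bystanding bottle, jar, beaker or funnel is pushed more than 50 mm (distance of any of bottle_amber, bottle_clear, jar, beaker, funnel, bottle_green from where it was at the start of the episode above 0.05 m).
It also fails if it takes over 51 s, if anything falls off the work surface, if the arm or the gripper's body presses on something with over 40 N, if the wrist force passes 120 N, or if a joint passes its speed limit or range.

### The arm

A 6-joint arm with a two-finger parallel gripper is mounted at the origin on the work surface. World frame = base frame: x ahead of the robot, y to its left, z up, the work surface at z = 0. Lengths are in m, angles in rad, forces in N, time in s.
With the tool pointing down it reaches from about 0.225 to 0.875 m from the base axis. Payload 3.4 kg.
Tool frame: the origin (TCP) lies midway between the tips of the shut fingers; the grasp point (between the pads) lies 19 mm behind it (manip.grip_point_offset is the distance from the TCP to the grasp point, in m); x points along the fingers, y is the direction in which the jaws open and shut, and the axes are right-handed (so a half turn about x gives the same grasp; the last joint's range is limited). The gripper opens to 85 mm and grips with 20 to 120 N. Pads are 22 mm wide; open, the fingers measure 114 mm over their backs; the gripper's body (76 mm by 85 mm) begins 54 mm behind the grasp point. The pads swing forward as they close: fully open they stand 13 mm farther back than shut.
Start: joints at [-1.355, 0.276, 1.505, -0, 1.361, -0.121], TCP at [0.19, -0.543, 0.198] pointing down, gripper open.
Joint ranges: [-2.89, 2.89], [-0.75, 2.08], [0.22, 2.7], [-1.18, 4.32], [0.11, 2.71], [-2.7, 2.7]. Speed limits (rad/s): [2.57, 2.57, 3.14, 3.14, 3.14, 3.14].

### API

Orientations are given as a unit quaternion [w, x, y, z].
In Python, from rig import manip gives the robot as it stands.
- The arm moves only by the shell command python3 -m crank 'ROWS' [FORCE]. ROWS is a JSON object of lists of equal length, an entry for each row: "grip": the opening, from 0 (shut) to 1 (fully open); "slide": the shift along the world's x, y, z in cm, a list of three; "roll": the turn about the world's z in degrees. In form: {"grip": [grip, ...], "slide": [[dx, dy, dz], ...], "roll": [roll, ...]}. A call has 1 to 20 rows; each row is the pose to reach, as a shift and turn from the pose commanded when the call began; what a row does not reach only later rows make up. A row lasts 1/10 s, in which the tool goes at most 50 mm and 8.59 degrees, less where a joint would pass 70% of its speed; a pose out of reach is approached as far as the arm can. A call with a gripper value outside its range is refused whole. The fingers move at their own pace and stop on an object; FORCE is the grip in N (left out, the last holds). Time passes only in rows, so rows that repeat a pose let the fingers close. It gives the time, the measured TCP pose, the force and the opening at its end, in the units of the state.
- manip.get_state(): the state, without advancing time (a new reading comes with each control period).
- manip.get_image(name): name is "scene" or "top" or "wrist"; returns a dict with "frame" (420x560x3 uint8, red, green, blue), "K" (3x3 intrinsics, pixels), "R" (3x3) and "t" (3): a world point X has camera coordinates R X + t. Camera axes: x right, y down, z forward; pixel columns grow to the right and rows downward; lengths in m; the calibration is good to about 2 mm. The wrist camera is an equidistant fisheye: a pixel r from the principal point sees the ray r / f radians off the axis. A picture is of the moment at which its call begins. There is no depth.
- manip.sign_off(): hands the job in, once; it reports no verdict.
The state is a dict: "clock": time; "qpos": joint angles; "qd": joint speeds; "effort": joint torques, N m; "position": TCP position; "ee_rot": TCP orientation; "contact_force": force on the tool from outside, world axes, zero at the start; "moment": the same for the moment, N m; "width": finger opening in m.
Only numpy, scipy, OpenCV 4.12 (cv2) and the standard library are available. Lean on these libraries where they do the work, as an engineer would, in place of code of your own. Each camera call takes 0.05 s, during which the arm holds its last target. There are 200 camera calls.

## Working session

There is one attempt and no reset: what is moved stays moved. The work goes in short steps, Python scripts to look and compute and a shell command to move; the robot and the scene stay as the last step left them, time stands still between calls to the robot, and variables do not carry over. Pictures are saved under pics/ and viewed, on a budget of 10 in all, crops included, one or two more only if the job needs it, and the job is handed in when it is done.

```bash
mkdir -p pics
cat > h.py <<'E'
import numpy as np, cv2, json
from rig import manip
def snap(name,fn):
    im=manip.get_image(name); cv2.imwrite('pics/'+fn+'.png',cv2.cvtColor(im['frame'],cv2.COLOR_RGB2BGR))
    np.savez('pics/'+fn+'.npz',**{k:np.array(im[k]) for k in('K','R','t')}); return im
def ray(fn,u,v,z):
    c=np.load('pics/'+fn+'.npz');K,R,t=c['K'],c['R'],c['t']
    d=R.T@np.linalg.inv(K)@[u,v,1];o=-R.T@t
    return o+d*(z-o[2])/d[2]
def proj(fn,X):
    c=np.load('pics/'+fn+'.npz');p=c['K']@(c['R']@np.array(X)+c['t']);return p[:2]/p[2]
E
python3 - <<'E'
from h import *
for n in('scene','top'):
    im=snap(n,n+'1'); print(n,-im['R'].T@im['t'])
print(manip.get_state())
E
```

```text
scene [ 1.83217741 -0.17992258  1.48262952]
top [ 0.39456183 -0.00632473  1.4940791 ]
{'clock': 0.1, 'qpos': array([-1.35500167e+00,  2.76508151e-01,  1.50600461e+00,  2.23079442e-06,
        1.36069692e+00, -1.21003363e-01]), 'qd': array([ 0.0006186 , -0.00116338, -0.00165126,  0.00072818, -0.00051837,
       -0.00120033]), 'effort': array([ 2.35653890e-03, -4.17700231e+01, -2.46404368e+01, -1.08659976e-04,
        5.81558706e-03,  6.72885790e-06]), 'position': array([ 0.18989914, -0.54218118,  0.19674048]), 'ee_rot': array([-0.11794278, -0.69707779, -0.11908498,  0.69713042]), 'contact_force': array([0.65583754, 0.33430129, 0.08564207]), 'moment': array([-0.03921887, -0.00953544, -0.00014778]), 'width': 0.08519020245011424}
```

View pics/top1.png

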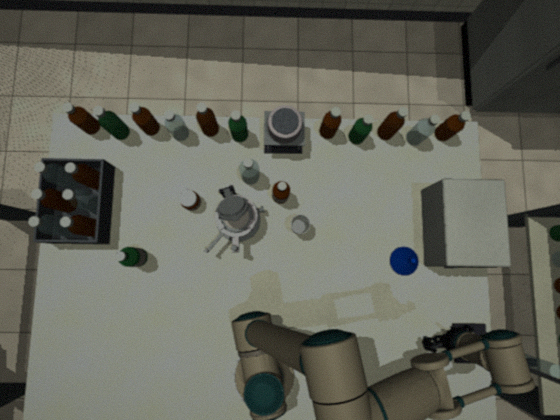

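View pics/scene1.png

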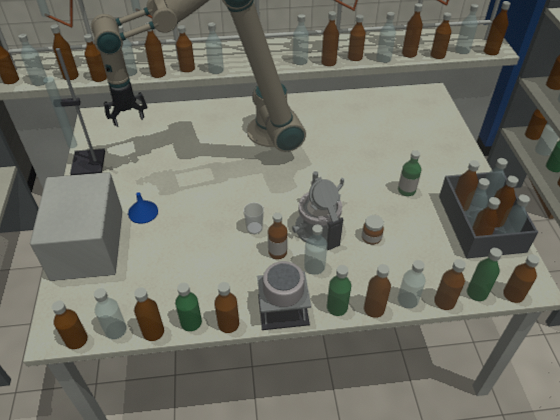

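The top view shows the pot at about (238,215), with the lid open towards the hinge post at (226,190). The amber bottle is at (281,190), the clear bottle at (250,170), the beaker at (299,225), the jar at (190,200) and the green bottle at (133,257). I'll enlarge the pot.

Run:
```python
import cv2,numpy as np
a=cv2.imread('pics/top1.png')[170:260,180:300]
b=cv2.imread('pics/scene1.png')[165:255,285:385]
a=cv2.resize(a,(800,600),interpolation=cv2.INTER_CUBIC)
cv2.imwrite('pics/c1.png',cv2.convertScaleAbs(a,alpha=1.3))
```

```text
(no output)
```

View pics/c1.png

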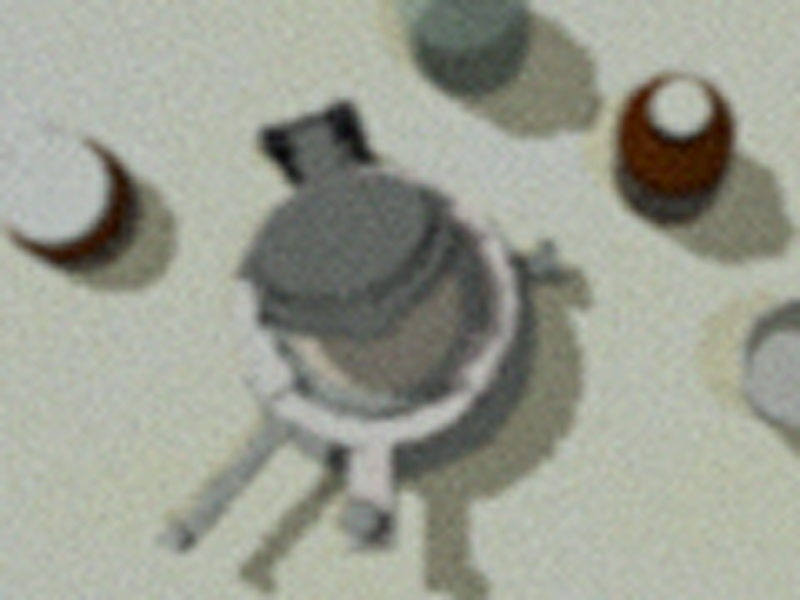

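Run:
```python
from h import *
from scipy.optimize import least_squares
P=lambda x,y,z:ray('top1',180+x/6.667,170+y/6.667,z)
tooth=P(180,535,.116);peg=P(368,517,.165);hin=P(318,145,.135)
L=P(243,300,.108);Rr=P(522,300,.108);B=P(380,446,.119)
print(tooth,peg,hin,L,Rr,B)
def f(p):
    x,y,a,r=p
    c=np.array([x,y]);u=lambda t:np.array([np.cos(t),np.sin(t)])
    th=a+np.radians(120)
    return np.r_[c+.16*u(th)-tooth[:2],c+.115*u(th+r)-peg[:2],.4*(c+.098*u(a)-hin[:2]),c[1]-(L[1]+Rr[1])/2, c[0]-.075-B[0]]
s=least_squares(f,[.5,.15,.2,.8]);print(s.x,np.round(s.fun*1000,1))
x,y,a,r=s.x
for n,(u,v,z) in dict(clear=(470,15,.2),amber=(682,105,.19),beaker=(800,370,.1),jar=(58,190,.085),green=(-55*6.667+10,580,.19)).items(): print(n,P(u,v,z))
print('tip lid free edge mid',proj('top1',[x,y,.12]),proj('scene1',[x,y,.12]))
# lid angle: predicted press & free edge pixels
for q in (.6,.8,1.0,1.2,1.4):
    o=np.array([x+.098*np.cos(a),y+.098*np.sin(a),.13])
    X=o+.150*(-np.cos(q)*np.array([np.cos(a),np.sin(a),0])+[0,0,np.sin(q)])
    print(q,X,(proj('top1',X)-[180,170])*6.667,proj('scene1',X))
```

```text
[0.44626163 0.20485442 0.116     ] [0.4545294  0.10301769 0.165     ] [0.65116938 0.1368539  0.135     ] [0.57162045 0.1771494  0.108     ] [0.57365467 0.02855121 0.108     ] [0.49384911 0.10147344 0.119     ]
[0.56874655 0.10276446 0.35443483 0.69054556] [-0.6  0.1 -0.8  0.   3.8 -0.  -0.1 -0.1]
clear [0.70710775 0.05511479 0.2       ]
amber [ 0.6643756  -0.05322031  0.19      ]
beaker [ 0.53879004 -0.12119855  0.1       ]
jar [0.63352744 0.28240987 0.085     ]
green [0.41862011 0.45481885 0.19      ]
tip lid free edge mid [237.14450984 215.65462186] [317.97349661 204.59391114]
0.6 [0.54454989 0.09381018 0.21469637] [383.28357569 328.99059454] [315.60609307 180.25514834]
0.8 [0.56264494 0.10050648 0.23760341] [366.79237057 286.14972317] [318.83042032 178.88526828]
1.0 [0.58464735 0.10864874 0.25622065] [347.74445335 235.14792132] [322.72637462 179.21461758]
1.2 [0.60967995 0.11791237 0.26980586] [327.04951101 178.37222572] [327.15891532 181.30966806]
1.4 [0.63674478 0.12792804 0.27781746] [305.77974156 118.73372268] [331.95420211 185.15638205]
```

Run:
```python
from h import *
from scipy.spatial.transform import Rotation as Ro
s=manip.get_state();q=s['ee_rot'];R=Ro.from_quat(np.r_[q[1:],q[0]]).as_matrix();print(R.round(3))
j=R[:2,1];print('jaw deg',np.degrees(np.arctan2(j[1],j[0])))
x,y,a=.5687,.1028,.3544;p=s['position']
for q in (1.2,1,.8,.6,.4,.2,0):
    h=.098-.128*np.cos(q)+.006*np.sin(q);z=.13+.128*np.sin(q)+.006*np.cos(q)
    X=np.array([x+h*np.cos(a),y+h*np.sin(a),z]);print(q,X.round(3),((X-p)*100).round(1))
```

```text
[[-0.     0.33  -0.944]
 [ 0.002 -0.944 -0.33 ]
 [-1.    -0.002 -0.   ]]
jaw deg -70.70291230520552
1.2 [0.622 0.123 0.251] [43.2 66.5  5.5]
1 [0.6   0.115 0.241] [41.1 65.7  4.4]
0.8 [0.581 0.107 0.226] [39.1 65.   2.9]
0.6 [0.565 0.101 0.207] [37.5 64.4  1. ]
0.4 [0.552 0.097 0.185] [36.2 63.9 -1.1]
0.2 [0.544 0.094 0.161] [35.4 63.6 -3.5]
0 [0.541 0.092 0.136] [35.1 63.5 -6.1]
```

```bash
python3 -m crank '{"grip":[0,0,0,0,0,0,0,0,0,0,0,0,0,0,0,0,0,0,0,0],"slide":[[0,0,4.5],[0,0,9],[0,0,13],[0,0,16],[2.5,4,16],[5,8,16],[7.5,12,16],[10,16,16],[13,20,16],[16,24,16],[18.5,28,16],[21,32,16],[24,36,16],[26,40,16],[28.5,44,16],[31,48,16],[34,52,16],[36.5,56,16],[39,60,16],[41,63,16]],"roll":[0,0,0,0,0,0,0,0,0,0,0,0,0,0,0,0,0,0,0,0]}' 20
python3 -c "
from h import *
snap('top','top2');s=manip.get_state();print(s['qpos'],s['contact_force'])
im=cv2.imread('pics/top2.png')"
```

```text
clock: 2.1
position: [0.6008, 0.0901, 0.3566]
ee_rot: [-0.119, -0.697, -0.119, 0.697]
contact_force: [0.9, -0.4, 0.1]
width: -0.0002
[0.03798977 0.29214882 1.10360529 0.00561825 1.74494602 1.26730333] [3.14966102 1.65157205 0.3092677 ]
```

Run:
```python
from h import *
snap('scene','scene2')
a=cv2.imread('pics/scene2.png')[140:260,250:410]
cv2.imwrite('pics/c2.png',cv2.convertScaleAbs(cv2.resize(a,(800,600),interpolation=cv2.INTER_CUBIC),alpha=1.2))
o=np.array([.5687,.1028,.13])
a=.3544;u=np.array([np.cos(a),np.sin(a),0])
for q in(.6,.8,1,1.2):print(q,(proj('scene2',o+.098*u+.15*(-np.cos(q)*u+[0,0,np.sin(q)]))-[250,140])*5)
```

```text
0.6 [328.07264478 201.22305702]
0.8 [344.19375894 194.37327256]
1 [363.67272259 196.0195466 ]
1.2 [385.83435428 206.4942502 ]
```

View pics/c2.png

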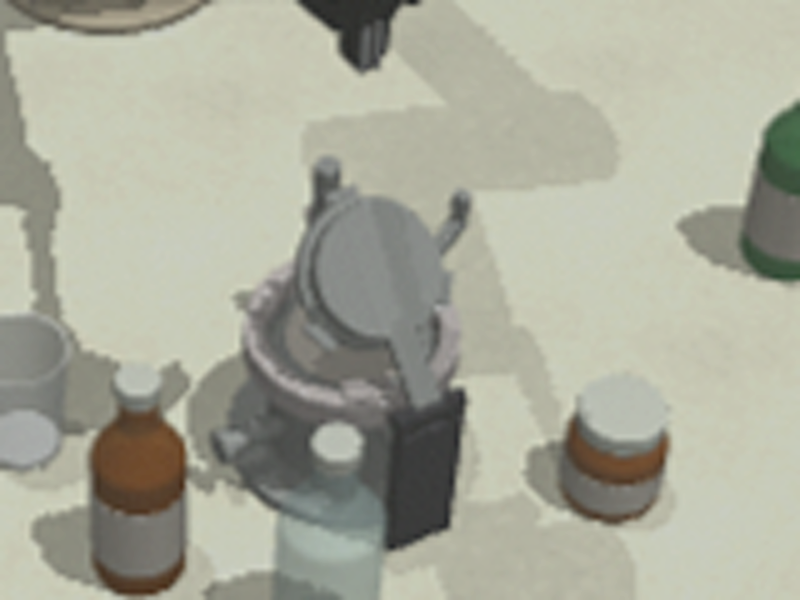

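The lid's free edge is at about (355,192), so the lid stands near 0.9 rad. The shut fingers are above and beyond it, and the peg is at (326,165). Next I sweep down along the lid arc.

```bash
python3 -m crank '{"grip":[0,0,0,0,0,0,0,0,0,0,0,0,0,0,0,0],"slide":[[2.2,3.5,-2],[2.2,3.5,-6],[2.2,3.5,-10],[1.1,3.1,-11],[0.1,2.7,-11.6],[-0.9,2.4,-12.3],[-1.9,2,-13.1],[-2.7,1.7,-14],[-3.5,1.4,-15],[-4.2,1.1,-16],[-4.8,0.9,-17.1],[-5.2,0.7,-18.3],[-5.6,0.6,-19.5],[-5.8,0.5,-20.8],[-5.9,0.5,-21.6],[-5.9,0.5,-21.6]],"roll":[0,0,0,0,0,0,0,0,0,0,0,0,0,0,0,0]}'
```

```text
clock: 3.8
position: [0.5258, 0.0858, 0.138]
ee_rot: [-0.121, -0.686, -0.117, 0.708]
contact_force: [-20.3, -13.0, 2.1]
width: 0.0004
```

Run:
```python
from h import *
snap('scene','scene3')
a=cv2.imread('pics/scene3.png')[120:240,250:410]
cv2.imwrite('pics/c3.png',cv2.convertScaleAbs(cv2.resize(a,(800,600),interpolation=cv2.INTER_CUBIC),alpha=1.2))
print(manip.get_state()['contact_force'])
```

```text
[-22.27983788 -12.15815689   2.95558602]
```

View pics/c3.png

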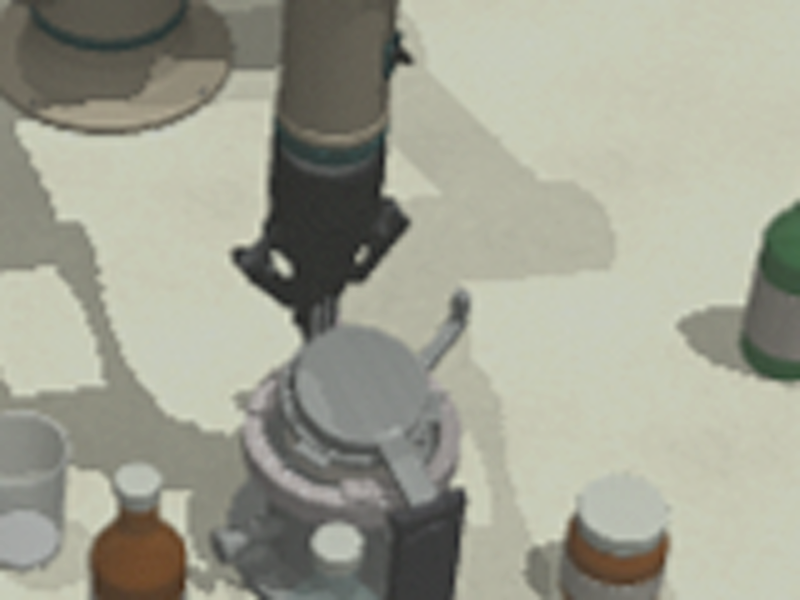

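The fingers slipped off the free edge, seen at (320,320). The lid at (360,385) is still roughly 0.4 rad open. I'll back off, rise and press straight down at the lid's middle.

```bash
python3 -m crank '{"grip":[0,0,0,0,0,0,0,0,0,0,0],"slide":[[-1.5,-0.6,0],[-2.7,-1,0],[-2.7,-1,0],[-2.7,-1,4],[-2.7,-1,8],[-2.7,-1,12],[-1,-0.3,14],[1,0.3,14],[2.8,1,14],[2.8,1,12],[2.8,1,12]],"roll":[0,0,0,0,0,0,0,0,0,0,0]}'
python3 -c "
from h import *
snap('scene','scene4')
a=cv2.imread('pics/scene4.png')[120:240,250:410]
cv2.imwrite('pics/c4.png',cv2.convertScaleAbs(cv2.resize(a,(640,480),interpolation=cv2.INTER_CUBIC),alpha=1.2))
print(manip.get_state()['contact_force'])"
```

```text
clock: 4.95
position: [0.5686, 0.1024, 0.2593]
ee_rot: [-0.118, -0.696, -0.119, 0.698]
contact_force: [-0.1, 0.4, 0.9]
width: 0.0001
[-0.44414616 -0.3470317   0.03748009]
```

View pics/c4.png

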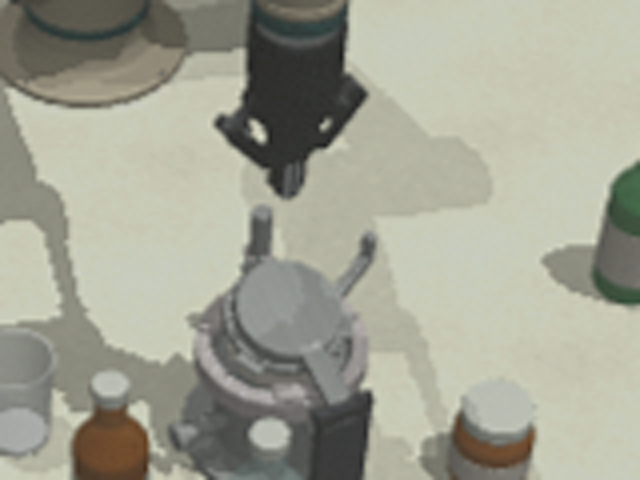

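The fingers are clear above the lid at (288,195), and the peg at (262,215) hasn't moved. Now I descend.

```bash
python3 -m crank '{"grip":[0,0,0,0,0,0,0,0,0,0,0,0,0],"slide":[[0,0,-2],[0,0,-4],[0,0,-6],[0,0,-7],[0,0,-8],[0,0,-9],[0,0,-10],[0,0,-10.8],[0,0,-11.5],[0,0,-12],[0,0,-12.4],[0,0,-12.7],[0,0,-12.7]],"roll":[0,0,0,0,0,0,0,0,0,0,0,0,0]}'
```

```text
clock: 6.3
position: [0.569, 0.1022, 0.1343]
ee_rot: [-0.119, -0.697, -0.118, 0.697]
contact_force: [0.6, 0.2, 0.3]
width: 0.0
```

```bash
python3 -m crank '{"grip":[0,0,0],"slide":[[0,0,-0.3],[0,0,-0.5],[0,0,-0.5]],"roll":[0,0,0]}'
python3 -c "
from h import *
snap('scene','scene5')
a=cv2.imread('pics/scene5.png')[120:240,250:410]
cv2.imwrite('pics/c5.png',cv2.convertScaleAbs(cv2.resize(a,(640,480),interpolation=cv2.INTER_CUBIC),alpha=1.2))"
```

```text
clock: 6.6
position: [0.569, 0.1022, 0.1293]
ee_rot: [-0.119, -0.697, -0.118, 0.697]
contact_force: [-0.3, -0.0, -0.0]
width: -0.0002
```

View pics/c5.png

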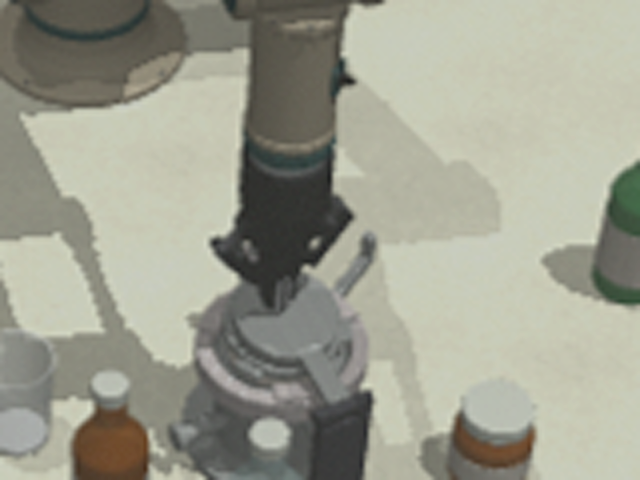

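Run:
```python
from h import *
f=lambda X:((proj('scene5',X)-[250,120])*4).round(0)
print('tip',f([.569,.102,.129]))
a=.3544;u=np.array([np.cos(a),np.sin(a),0]);o=np.array([.5687,.1028,.13])+.098*u;w=np.array([-u[1],u[0],0])
for q in(0,.1,.2,.3,.4,.5):
  d=-np.cos(q)*u+np.array([0,0,np.sin(q)]);n=np.sin(q)*u+np.array([0,0,np.cos(q)])
  print(q,'raised mid near/far/L/R',*[f(o+d*(.098+i)+w*j+.006*n) for i,j in((.046,0),(-.046,0),(0,.046),(0,-.046))])
# template check by ring ellipse
for t in np.radians((0,90,180,270)):print('ring',f([.5687+.075*np.cos(t),.1028+.075*np.sin(t),.119]))
```

```text
tip [272. 331.]
0 raised mid near/far/L/R [247. 292.] [300. 361.] [319. 308.] [226. 343.]
0.1 raised mid near/far/L/R [248. 281.] [301. 357.] [320. 301.] [227. 336.]
0.2 raised mid near/far/L/R [250. 271.] [302. 354.] [322. 295.] [229. 330.]
0.3 raised mid near/far/L/R [253. 263.] [304. 351.] [325. 289.] [231. 325.]
0.4 raised mid near/far/L/R [257. 256.] [305. 350.] [328. 285.] [233. 320.]
0.5 raised mid near/far/L/R [262. 250.] [307. 348.] [332. 281.] [237. 317.]
ring [287. 403.]
ring [357. 332.]
ring [258. 278.]
ring [186. 347.]
```

Run:
```python
from h import *
snap('top','top6');snap('wrist','wrist6')
print((proj('scene4',[.5686,.1024,.2593])-[250,120])*4)
t=cv2.imread('pics/top6.png')[175:255,190:290];s=cv2.imread('pics/scene5.png')[170:230,285:360];w=cv2.imread('pics/wrist6.png')
o=np.zeros((600,800,3),np.uint8);r=lambda a,sz:cv2.resize(a,sz,interpolation=cv2.INTER_CUBIC)
o[:300,:375]=r(t,(375,300));o[300:,:375]=r(s,(375,300));o[:315,380:]=r(w,(420,315))
t1=cv2.imread('pics/scene4.png')[170:230,285:360];o[320:,380:730]=r(t1,(350,280))
cv2.imwrite('pics/c6.png',cv2.convertScaleAbs(o,alpha=1.25))
print(manip.get_state()['contact_force'])
```

```text
[280.22132164 221.21824855]
[ 0.33145972  0.18778998 -0.92405766]
```

View pics/c6.png

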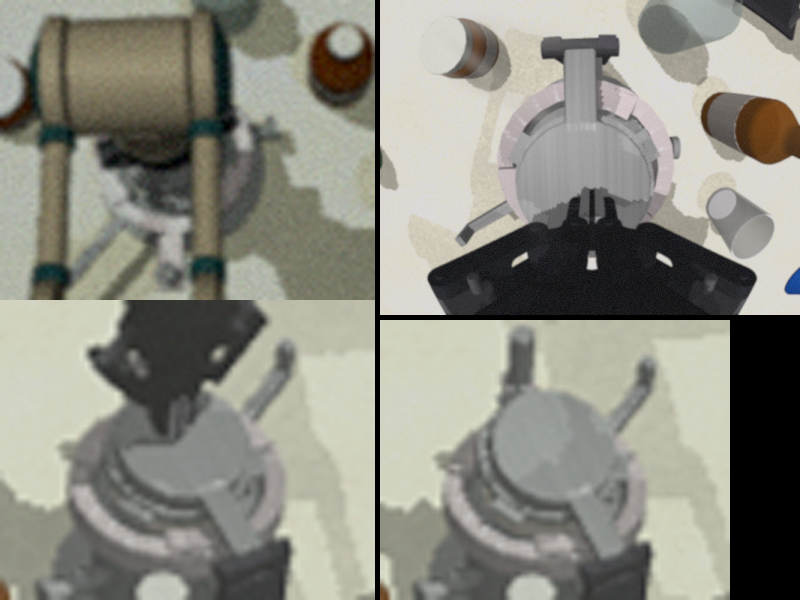

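Run:
```python
from h import *
for X in([.6008,.0901,.3566],[.6008,.0901,.3766],[.5808,.0901,.3566]):print(proj('scene2',X))
for X in([.569,.102,.129],[.569,.102,.149],[.549,.102,.129]):print(proj('scene5',X))
# base flange edges & tooth/peg check in scene
for n,X in dict(tooth=[.4456,.205,.116],peg=[.4538,.103,.165],base=[0,0,0]).items():print(n,proj('scene2',X))
```

```text
[319.59037083 159.91898119]
[319.94107044 155.04765324]
[318.51848811 155.64972499]
[317.90142408 202.87171196]
[318.20286448 198.83912858]
[316.94963365 198.72494393]
tooth [340.10841628 178.46697911]
peg [313.32989546 172.42317512]
base [271.21545043 130.57094976]
```

The finger tips appear over the lid's middle, at (178,438) in the scene crop and (590,192) in the wrist crop. They look about 2–3 cm higher than the reported TCP, and there's no contact force yet. I'll go down in steps and watch the force.

```bash
python3 -m crank '{"grip":[0,0,0],"slide":[[0,0,-0.4],[0,0,-0.8],[0,0,-0.8]],"roll":[0,0,0]}'; python3 -m crank '{"grip":[0,0,0],"slide":[[0,0,-0.4],[0,0,-0.8],[0,0,-0.8]],"roll":[0,0,0]}'
python3 -c "
from h import *
s=manip.get_state();print(s['contact_force'],s['moment'])
im=manip.get_image('wrist');c=-im['R'].T@im['t'];print('wristcam',c,im['R'][2],s['position'],im['K'])"
```

```text
clock: 7.05
position: [0.5687, 0.1022, 0.1208]
ee_rot: [-0.119, -0.697, -0.119, 0.697]
contact_force: [-0.5, 0.9, -0.4]
width: -0.0001
clock: 7.35
position: [0.5687, 0.1023, 0.1127]
ee_rot: [-0.118, -0.697, -0.119, 0.697]
contact_force: [0.3, -0.0, -0.3]
width: 0.0004
[ 0.25581228 -0.00371763 -0.34979145] [-0.00267833  0.02257465 -0.01522462]
wristcam [0.64065725 0.12621562 0.28871712] [-0.27693007 -0.0960452  -0.95607795] [0.56873226 0.102258   0.11274637] [[325.1922621    0.         282.31332833]
 [  0.         325.1922621  208.55238641]
 [  0.           0.           1.        ]]
```

Run:
```python
from h import *
im=snap('wrist','wrist7');snap('scene','scene7')
w=cv2.imread('pics/wrist7.png')
def fe(X):
    c=im['R']@np.array(X)+im['t'];th=np.arctan2(np.hypot(c[0],c[1]),c[2]);r=im['K'][0,0]*th/np.hypot(c[0],c[1]);return im['K'][:2,2]+r*c[:2]
p=manip.get_state()['position']
for d in(0,.02,.04,.06):print(d,fe(p+[0,0,d]))
print('centre of lid closed',fe([.5687,.1028,.136]),'peg',fe([.4538,.103,.165]),'tooth',fe([.4456,.205,.116]))
o=np.zeros((600,800,3),np.uint8);r=lambda a,sz:cv2.resize(a,sz,interpolation=cv2.INTER_CUBIC)
o[:400,:400]=r(w[100:300,180:380],(400,400))
o[:320,400:]=r(cv2.imread('pics/scene7.png')[160:240,280:380],(400,320))
cv2.imwrite('pics/c7.png',cv2.convertScaleAbs(o,alpha=1.25))
```

```text
0 [280.69671632 244.02477353]
0.02 [280.48775585 258.88572627]
0.04 [280.23253165 277.18973371]
0.06 [279.91615237 300.12182971]
centre of lid closed [279.37739317 261.41317684] peg [220.07133763 427.48502636] tooth [103.31318933 338.32550374]
```

View pics/c7.png

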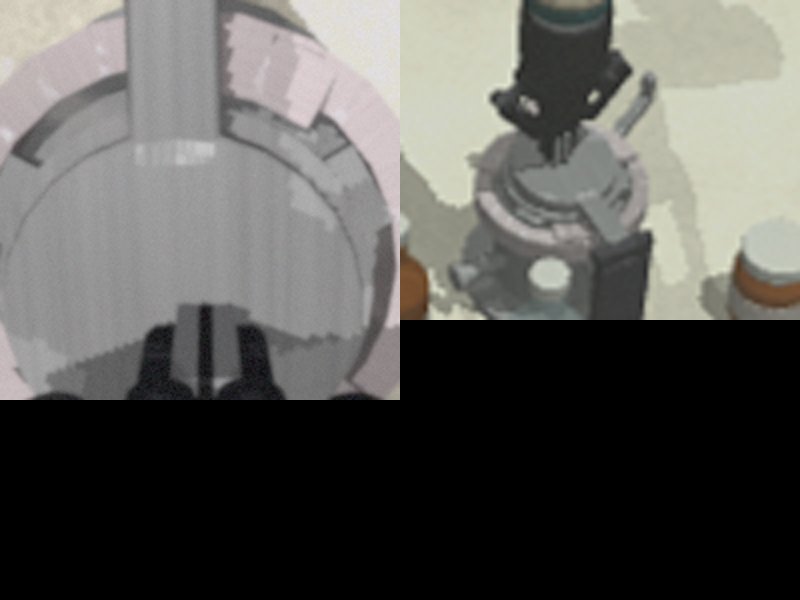

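The lid has followed the fingers down: its disc dropped about 3 px in the scene view, and the tip is at (555,165). The real tip seems about 2 cm above the reported TCP, so I'll keep going down until the firm stop shows in the force.

```bash
python3 -m crank '{"grip":[0,0,0],"slide":[[0,0,-0.3],[0,0,-0.6],[0,0,-0.6]],"roll":[0,0,0]}'; python3 -m crank '{"grip":[0,0],"slide":[[0,0,-0.3],[0,0,-0.3]],"roll":[0,0]}'
```

```text
clock: 7.8
position: [0.5688, 0.1022, 0.1071]
ee_rot: [-0.119, -0.697, -0.118, 0.697]
contact_force: [-0.3, -0.5, 0.1]
width: 0.0001
clock: 8.0
position: [0.5689, 0.1023, 0.1042]
ee_rot: [-0.118, -0.697, -0.118, 0.697]
contact_force: [1.0, 0.4, -0.6]
width: -0.0001
```

```bash
for i in 1 2; do python3 -m crank '{"grip":[0,0,0],"slide":[[0,0,-0.2],[0,0,-0.4],[0,0,-0.4]],"roll":[0,0,0]}' | grep -E "posi|force"; done
python3 - <<'E'
from h import *
snap('scene','scene8')
print(manip.get_state()['contact_force'])
a=cv2.imread('pics/scene8.png')[160:240,280:380];b=cv2.imread('pics/scene7.png')[160:240,280:380]
cv2.imwrite('pics/c8.png',cv2.convertScaleAbs(np.hstack([cv2.resize(k,(400,320),interpolation=cv2.INTER_CUBIC) for k in(b,a)]),alpha=1.25))
E
```

```text
position: [0.5691, 0.1023, 0.1022]
contact_force: [-2.4, -0.4, 9.5]
position: [0.5692, 0.1023, 0.102]
contact_force: [-9.2, -0.5, 29.0]
[-9.4272697  -0.05445668 28.79895554]
```

View pics/c8.png

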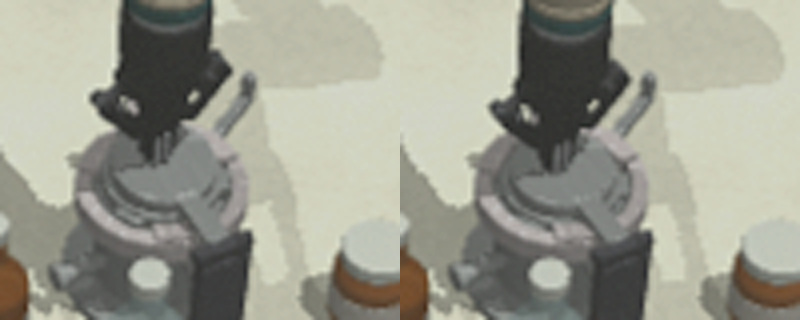

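The firm stop came at 29 N: the lid sits flush in the ring at (585,175), and the real tip is about 34 mm above the reported TCP. Next I rise and hover open over the peg. The lid is closed and the ring is still off its mark.

```bash
python3 -m crank '{"grip":[0,0,0,0.3,0.6,0.6,0.6,0.6,0.6,0.6,0.6,0.6,0.6],"slide":[[0,0,2],[0,0,6],[0,0,10],[0,0,12],[-3,0,12],[-6,0,12],[-9,0,12],[-11.4,0,12],[-11.4,0,10],[-11.4,0,8],[-11.4,0,8],[-11.4,0,8],[-11.4,0,8]],"roll":[0,0,0,0,0,0,0,0,0,0,0,0,0]}' 20
python3 - <<'E'
from h import *
snap('wrist','wrist9');snap('scene','scene9');print(manip.get_state()['contact_force'])
o=np.zeros((450,800,3),np.uint8);r=lambda a,sz:cv2.resize(a,sz,interpolation=cv2.INTER_CUBIC)
o[:300,:400]=r(cv2.imread('pics/wrist9.png')[120:420,80:480],(400,300))
o[:400,400:]=r(cv2.imread('pics/scene9.png')[140:220,280:360],(400,400))
cv2.imwrite('pics/c9.png',cv2.convertScaleAbs(o,alpha=1.25))
E
```

```text
clock: 9.95
position: [0.456, 0.1023, 0.1774]
ee_rot: [0.119, 0.698, 0.118, -0.696]
contact_force: [-0.7, 0.1, 0.6]
width: 0.0509
[ 0.8165422  -0.67681779  0.61403392]
```

View pics/c9.png

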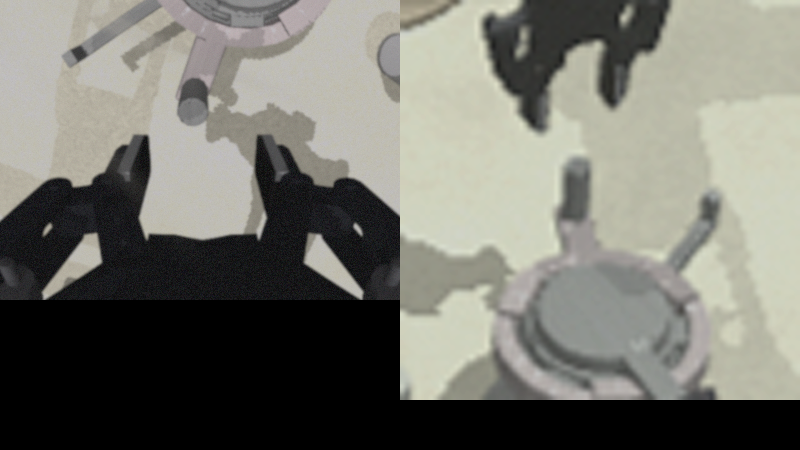

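The lid is seen flush and closed at (610,310). In the wrist view the peg top is at (192,110) and the tooth at (70,57), with the finger gap centred on x≈203. I'll work out the hand's true offset from these two points.

Run:
```python
from h import *
from scipy.optimize import least_squares
c=np.load('pics/wrist9.npz');K,R,t=c['K'],c['R'],c['t']
def fe(X):
    k=R@X+t;h=np.hypot(k[0],k[1]);return K[:2,2]+K[0,0]*np.arctan2(h,k[2])/h*k[:2]
peg=np.array([.4545,.103,.165]);tooth=np.array([.4459,.205,.116])
ob=np.array([[272,230],[150,177]])
print(fe(peg),fe(tooth))
f=lambda b:np.r_[fe(peg-b)-ob[0],fe(tooth-b)-ob[1]]
s=least_squares(f,[0,0,0]);print('hand bias',s.x,s.fun)
p=np.array([.456,.1023,.1774])
for d in(0,.012,-.03,-.06):print(d,fe(p+[0,0,d]))
```

```text
[278.92904199 238.04766239] [153.81820352 182.76793112]
hand bias [-0.00237924 -0.00549175  0.0034614 ] [-0.00667656  0.01578978  0.00885365 -0.01980286]
0 [280.67850536 244.10347003]
0.012 [280.57256431 252.60251783]
-0.03 [280.89824438 226.61196296]
-0.06 [281.06962352 213.0948886 ]
```

```bash
python3 -m crank '{"grip":[0.6,0.6,0.6,0.6,0.6,0.6,0.6,0.6],"slide":[[0,0.6,-0.5],[0,0.6,-2],[0,0.6,-3.5],[0,0.6,-5],[0,0.6,-6],[0,0.6,-7],[0,0.6,-7.6],[0,0.6,-7.6]],"roll":[0,0,0,0,0,0,0,0]}'
python3 - <<'E'
from h import *
snap('wrist','wrist10');snap('scene','scene10')
o=np.zeros((400,800,3),np.uint8);r=lambda a,sz:cv2.resize(a,sz,interpolation=cv2.INTER_CUBIC)
o[:300,:400]=r(cv2.imread('pics/wrist10.png')[120:420,80:480],(400,300))
o[:400,400:]=r(cv2.imread('pics/scene10.png')[140:220,280:360],(400,400))
cv2.imwrite('pics/c10.png',cv2.convertScaleAbs(o,alpha=1.25))
E
```

```text
clock: 10.85
position: [0.4546, 0.1083, 0.0998]
ee_rot: [-0.118, -0.697, -0.119, 0.698]
contact_force: [0.0, 0.4, 0.2]
width: 0.0514
```

View pics/c10.png

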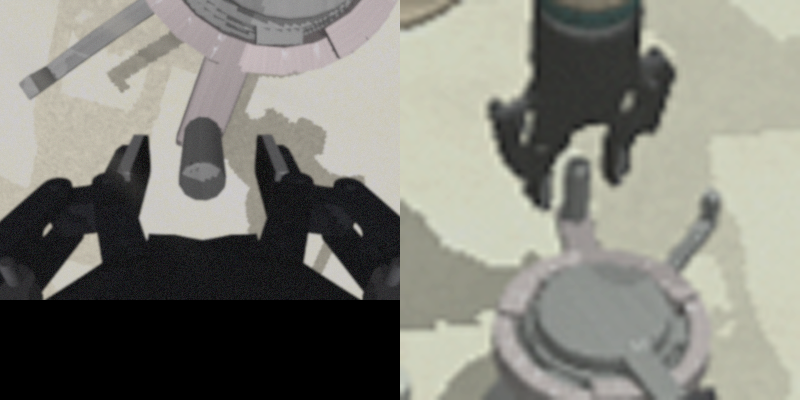

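The peg is centred between the fingers, at (203,180) in the wrist crop. I close on it, then turn it along the arc.

```bash
python3 -m crank '{"grip":[0,0,0,0,0,0],"slide":[[0,0,0],[0,0,0],[0,0,0],[0,0,0],[0,0,0],[0,0,0]],"roll":[0,0,0,0,0,0]}' 20
python3 -m crank '{"grip":[0,0,0,0,0,0],"slide":[[0,0.5,0],[0.04,1,0],[0.1,1.5,0],[0.17,2,0],[0.17,2,0],[0.17,2,0]],"roll":[-2.5,-5,-7.5,-10,-10,-10]}'; python3 -c "
from h import *
print(manip.get_state()['qpos'])"
```

```text
clock: 11.55
position: [0.4553, 0.1084, 0.101]
ee_rot: [0.119, 0.697, 0.119, -0.697]
contact_force: [-0.9, 0.6, 5.8]
width: 0.0192
clock: 12.15
position: [0.457, 0.1287, 0.1011]
ee_rot: [0.057, 0.705, 0.057, -0.704]
contact_force: [-0.5, 2.0, 5.0]
width: 0.0193
[1.27455983e-01 2.04796809e-01 1.86335387e+00 5.84828684e-04
 1.07255413e+00 1.53579896e+00]
```

```bash
python3 -m crank '{"grip":[0,0,0,0,0,0,0,0,0,0,0,0,0],"slide":[[0.1,0.5,0],[0.22,0.98,0],[0.36,1.46,0],[0.52,1.93,0],[0.7,2.4,0],[0.91,2.86,0],[1.13,3.31,0],[1.37,3.75,0],[1.63,4.18,0],[1.91,4.6,0],[2.27,5.08,0],[2.27,5.08,0],[2.27,5.08,0]],"roll":[-2.5,-5,-7.5,-10,-12.5,-15,-17.5,-20,-22.5,-25,-28,-28,-28]}'
python3 - <<'E'
from h import *
snap('wrist','wrist11');snap('scene','scene11')
o=np.zeros((400,800,3),np.uint8);r=lambda a,sz:cv2.resize(a,sz,interpolation=cv2.INTER_CUBIC)
o[:300,:400]=r(cv2.imread('pics/wrist11.png')[120:420,80:480],(400,300))
o[:400,400:]=r(cv2.imread('pics/scene11.png')[140:220,280:360],(400,400))
cv2.imwrite('pics/c11.png',cv2.convertScaleAbs(o,alpha=1.25))
p=manip.get_state()['position'];print(p, 'offset from tooth line deg',np.degrees(np.arctan2(p[1]-.1028,p[0]-.5687)-.3544)-120, np.hypot(p[0]-.5687,p[1]-.1028))
E
```

```text
clock: 13.45
position: [0.4797, 0.18, 0.101]
ee_rot: [-0.116, 0.698, -0.115, -0.698]
contact_force: [-0.7, 1.5, 6.4]
width: 0.019
[0.47974889 0.17996046 0.10105966] offset from tooth line deg -1.2455609619339327 0.11775413618954428
```

View pics/c11.png

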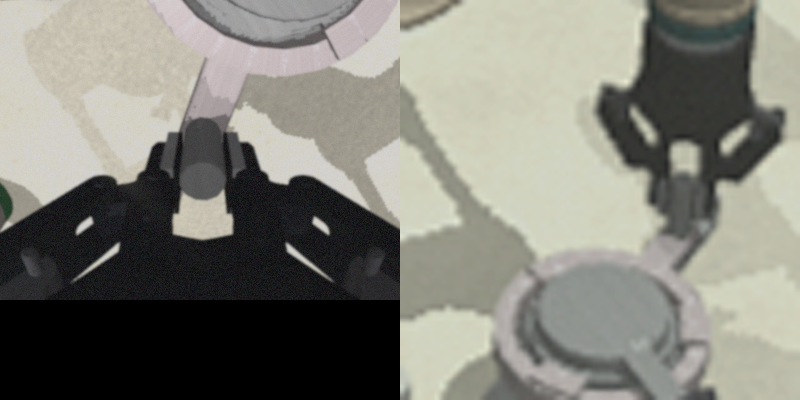

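The peg is between the pads and its arm now lies over the tongue, at about (680,245) in the scene crop. I release, rise and check.

```bash
python3 -m crank '{"grip":[0.5,0.6,0.6,0.6,0.6,0.6,0.6,0.6,0.6,0.6,0.6,0.6,0.6],"slide":[[0,0,0],[0,0,0],[0,0,0],[0,0,0],[0,0,3],[0,0,7],[0,0,11],[0,0,15],[0,-4,17],[-2,-9,17],[-4,-14,17],[-6,-19,17],[-8,-23,17]],"roll":[0,0,0,0,0,0,0,0,0,0,0,0,0]}'
python3 - <<'E'
from h import *
snap('top','top12');snap('scene','scene12')
o=np.zeros((400,800,3),np.uint8);r=lambda a,sz:cv2.resize(a,sz,interpolation=cv2.INTER_CUBIC)
o[:400,:400]=r(cv2.imread('pics/top12.png')[190:270,190:270],(400,400))
o[:400,400:]=r(cv2.imread('pics/scene12.png')[150:230,290:370],(400,400))
cv2.imwrite('pics/c12.png',cv2.convertScaleAbs(o,alpha=1.25))
E
```

```text
clock: 14.85
position: [0.4013, -0.047, 0.2705]
ee_rot: [-0.114, 0.698, -0.115, -0.698]
contact_force: [0.8, -0.4, 0.1]
width: 0.051
```

View pics/c12.png

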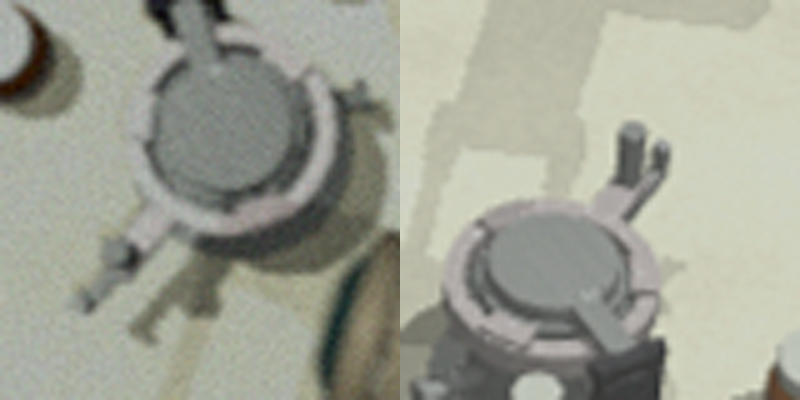

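The lid is flush and the ring's arm lies over the tongue. In the top crop the peg top is at (117,245) and the tooth at (82,302); in the scene crop they are at (632,128) and (661,148). I'll compute the ring angle from these.

Run:
```python
from h import *
c=np.array([.5687,.1028])
def an(p):d=p[:2]-c;return np.arctan2(d[1],d[0]),np.hypot(*d)
P=an(ray('top12',213.4,239,.165));T=an(ray('top12',206.4,250.4,.116));print(P,T,P[0]-T[0])
# top lid-centre check
print(ray('top12',190+222/5,190+128/5,.136))
o=ray('scene12',336.4,175.6,.165);t=ray('scene12',342.2,179.6,.116);print(o,t,an(o),an(t),an(o)[0]-an(t)[0])
```

```text
(np.float64(2.429801433605019), np.float64(0.11388670803277287)) (np.float64(2.439151385234034), np.float64(0.16114356357783574)) -0.009349951629014974
[0.56678011 0.11104323 0.136     ]
[0.47946787 0.18103932 0.165     ] [0.45231649 0.21138749 0.116     ] (np.float64(2.421740381712927), np.float64(0.11867504102860872)) (np.float64(2.3908340771004974), np.float64(0.1591740106121033)) 0.03090630461242938
```

```bash
python3 -c "
from h import *
print(manip.get_state()['contact_force'],manip.get_state()['clock']);print(manip.sign_off())"
```

```text
[1.58944938 1.29740994 0.542984  ] 14.95
the job is handed in; nothing more can be done
None
```

I closed the lid fully, then turned the lock ring clockwise by its peg to the tooth, let go, backed the arm away and handed the job in at about 15 s. No verdict was reported.

- **Lid:** It came to its firm stop under about 29 N, and the later pictures show it sitting flush in the ring. The first push slipped off its free edge and only half closed it, so I pressed again straight down on its middle.
- **Ring:** I measured the ring angle at −0.01 rad from the top camera and +0.03 rad from the scene camera, inside the ±0.12 rad limit. The measured distances of the peg and tooth from the pot's axis (114 to 119 mm and 159 to 161 mm) fit the given 115 and 160 mm.
- **Bystanders:** The arm showed no unexpected contact force near the bottles and other ware. They looked unmoved in the pictures around the pot, but I did not measure their positions afterwards.
- **Disagreement:** At the lid's stop the reported tool height was 102 mm, where the lid's top should be 136 mm. The cameras put the fingertips roughly 10 to 30 mm above the reported point, so I relied on force and pictures for height. The lid's centre measured about 8 mm off my fitted pot centre in the last top view.
- **Pictures:** I viewed 13, three over the budget of 10.

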